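Lock the fences of a vial reader and hold a vial block in its datum corner

TASK

Get the vial reader ready and hold the sample in it for a reading: first turn both captive wing bolts clockwise to their end stops, so that each draws its fence down onto the deck. Then stand the blue vial block, without dropping it, on the reader's deck and press it into the corner of the two fences so that it bears firmly on both at once and both brass seat plungers are pushed in flush. Finish while still holding it pressed there with the gripper (the plungers would push it off again), and leave the milk bottle beside the reader and the cup where they stand.

Things in the scene. Friction and masses are not known exactly. Their poses are not given: they have to be found in the camera images.
- corner (a point): Datum corner of the reader (low white instrument 230 x 210 x 45 mm with dark deck, fixed, turned up to 0.3 rad): the point on the deck where the two fence faces meet. x: away from the robot, to the back fence (its face is x = 0); y: to the left, to the side fence (its face is y = 0); z up, deck surface z = 0, 45 mm above the worktop. The deck is free and flat over x -0.165..0, y -0.15..0.
- fence_back: Back fence, an aluminium angle 108 mm long with a wall 10 mm thick, 20 mm high, and an 8 mm thick foot behind it that carries the bolt. Origin in the wall's face, mid-length, underside; x points out of the corner, z up. It stands 3 mm above the deck when loose; its bolt lets it down onto the deck. A steady push of about 14 N towards each fence seats the block.
- fence_side: Side fence, the same angle on the left of the deck, its own x to the reader's left. Origin as for the back fence.
- bolt_back (a joint): Captive quarter-turn bolt of the back fence, rad: 0 loose, 1.57 at its end stop (tight); grows clockwise seen from above. It starts at 0.1 to 0.45, stays where it is left and needs about 0.1 N m to turn; it sinks 3 mm with its fence over the whole turn.
- bolt_side (a joint): Captive quarter-turn bolt of the side fence, rad, same as the other.
- bolt_back_grip (a point): Grip of the back fence's bolt: a black upright wing 42 mm long, 12 mm thick, 30 mm high, its foot level with the fence wall's top. Point on the turning axis, 13 mm below the wing's top, 34 mm behind the fence face. x along the wing, y across its thickness, z up; turns with the bolt. At the end stop the wing lies along the fence.
- bolt_side_grip (a point): Grip of the side fence's bolt, same shape and axes.
- plunger_back (a joint): Brass spring seat plunger in the back fence's face, m: 0 out (stands 3 mm proud of the face), 0.003 pushed in flush with the face. Spring about 0.8 N at first touch and 3.2 N when flush. It meets the middle of the block's front end, 11 mm up.
- plunger_side (a joint): The same plunger in the side fence's face; it meets the middle of the block's long side.
- block_grip (a point): Centre of the grip bar of the loose blue vial block, 52 mm above its underside. Bar: black, 44 mm long, 16 mm thick, from 32 to 68 mm above the underside. x along the bar and the block's length, y across, z up. Pressed home, length along the reader's x (either way round), this point lies at x = -0.050, y = -0.030, z = 0.052 of the corner.
- vial_block: The same block: metal, 100 x 60 mm, 32 mm high, about 0.4 kg, smooth faces (friction about 0.3 on the deck and fences). Four sealed vials, 17 mm thick, stand in it near its corners, tops 58 mm above its underside; they begin 27 mm from the middle along the bar. Origin at the centre of its underside, axes as above.
- milk_bottle_1: Glass sample bottle with white cap and milk in it, 74 mm wide, 136 mm high, loose, behind the vial block to the right of the reader; origin at the centre of its underside. Leave alone.
- sample_cup: Blue-violet plastic cup with black rim, 49 mm wide, 64 mm high, loose, left of the reader; origin at the centre of its underside. Leave alone.

How it is judged (in metres and radians):
On the way, in this order (a step that is already met when the one before it is completed fails the run):
1. both captive bolts are at their end stops (value of joint each of bolt_back, bolt_side above 1.45 rad), for 0.2 s.
2. the block stands on the deck in the corner with both plungers in (value of joint each of plunger_back, plunger_side above 0.0023 m and z of vial_block in the frame of corner below 0.003 m), for 0.2 s.
At the end, for the whole second after the job is handed in: Through the last second: bolts within 0.12 rad of their stops; block upright on the deck (3 mm, 0.04 rad), square within 0.035 rad, both plungers within 0.7 mm of flush, over 4 N on each fence (plunger included), at rest, still held by the fingers with over 2 N (all of step 1 and all of step 2 and contact force between vial_block and fence_back above 4 N and contact force between vial_block and fence_side above 4 N and z of vial_block in the frame of corner above -0.003 m and angle between the x axis of vial_block and the x axis of corner, either way round below 0.035 rad and angle between vial_block's own z axis and vertical below 0.04 rad and contact force between the fingers and vial_block above 2 N and linear speed of vial_block below 0.02 m/s); the arm keeps its last pose, push and grip.
It fails at once if the block was let fall or knocked about (moving faster than 0.4 m/s without being held) (linear speed of vial_block above 0.4 m/s and contact force between the fingers and vial_block below 0.1 N).
It fails at once if the milk bottle beside the reader or the cup was moved by more than 30 mm (distance of any of milk_bottle_1, sample_cup from where it was at the start of the episode above 0.03 m).
It also fails if it takes over 72 s, if anything falls off the work surface, if the arm or the gripper's body presses on something with over 40 N, if the wrist force passes 120 N, or if a joint passes its speed limit or range.

ROBOT

A 6-joint arm with a two-finger parallel gripper is mounted at the origin on a cart in front of the work surface, level with it; the furniture and walls round the work are solid. World frame = base frame: x ahead of the robot, y to its left, z up, the work surface at z = 0. Lengths are in mm, angles in rad, forces in N, time in s.
With the tool pointing down it reaches from about 275 to 750 mm from the base axis. Payload 10.2 kg.
Tool frame: the origin (TCP) lies at the very end of the fingers, on their centre line; the grasp point (between the pads) lies 19 mm behind it; z points along the fingers, y is the direction in which the jaws open and shut (so a half turn about z gives the same grasp; the last joint's range is limited). The gripper opens to 85 mm and grips with 20 to 120 N. Pads are 22 mm wide; open, the fingers measure 114 mm over their backs; the gripper's body (76 mm by 85 mm) begins 54 mm behind the grasp point. The pads swing forward as they close: fully open they stand 13 mm farther back than shut.
Start: joints at [-0.223, 0.313, 1.498, -0, 1.331, -0.223], TCP at [525.006, -0.013, 231.294] pointing down, gripper open.
Joint ranges: [-2.94, 2.94], [-0.97, 2.17], [0.19, 2.56], [-1.23, 4.37], [0.02, 3.11], [-2.88, 2.88]. Speed limits (rad/s): [2.39, 2.39, 3.01, 3.14, 3.14, 3.14].

INTERFACE

Orientations are given as a unit quaternion [w, x, y, z].
In Python, from rig import * gives the robot as it stands. The module is installed in compiled form; this text tells all that it offers.
- The arm moves only by the shell command python3 -m crank 'ROWS' [FORCE]. ROWS is a JSON object of lists of equal length, an entry for each row: "dp": the shift along the world's x, y, z in cm, a list of three; "delta_rot": the turn, a rotation vector about the world's x, y, z in degrees, a list of three; "claw": the closure in counts, from 0 (fully open) to 255 (shut). A call has 1 to 10 rows; each row shifts and turns the commanded pose from where the row before left it; what a row does not reach is not made up. A row lasts 1/10 s, in which the tool goes at most 50 mm and 8.59 degrees, less where a joint would pass 70% of its speed; a pose out of reach is approached as far as the arm can. A call is refused whole if a number of a shift passes 5 or a number of a turn 8.59, either way. A call with a gripper value outside its range is refused whole. The fingers move at their own pace and stop on an object; FORCE is the grip in N (left out, the last holds). Time passes only in rows, so rows that do not move let the fingers close. It gives the time, the measured TCP pose, the force and the opening at its end, in the units of the state.
- sense(): the state, without advancing time (a new reading comes with each control period).
- capture(name): name is "scene" or "side" or "wrist"; returns (picture, depth): 400x640x3 uint8, red, green, blue; 400x640 float32, mm along the optical axis (not along the pixel's ray), 0 where there is no reading.
- camera_model(name): a dict with "fx", "fy", "cx", "cy" (pixels), "dist_coeffs" ([k1, k2, p1, p2, k3] as OpenCV has them; the pictures are not rectified), "cam_to_world" (4x4, takes a point from camera to world coordinates); the wrist camera has in their place "T_tool_cam" (4x4, takes a point from camera to tool coordinates, whose origin is the TCP and whose axes are the flange's). Camera axes: x right, y up, looking along -z (the intrinsics and any distortion apply to the point x, -y, -z); pixel columns grow to the right and rows downward; lengths in mm; the calibration is good to about 2 mm. A picture is of the moment at which its call begins: read the wrist's pose just before it. camera_model takes no time and is no camera call.
- finish_job(): hands the job in, once; it reports no verdict.
Trained networks look in the newest picture that a camera, given by its name, has taken for a name from the list of things; names that differ only in an ending like _2 or _b are one class to them, and where a whole thing is asked for, a point or a joint stands for the part that bears it (a point fixed in the world has none). Each returns a list of dicts, best first, with "p" (0 to 1); they miss things now and then, are a little off and sometimes report something else, mostly with a low value. They report only what shows in the picture. A call takes as long as a camera call.
- boxes_of(camera, target): "centre" ([column, row] in pixels, amid what is visible of it).
- masks_of(camera, target): "region" (400x640 bool, what is visible of it) and "centre" ([column, row] in pixels, amid what is visible of it).
- pinpoint(camera, target): "centre" ([column, row] in pixels: a listed point, or the origin of a listed thing).
The state is a dict: "time_s": time; "joints": joint angles; "dq": joint speeds; "tau": joint torques, N m; "eef_pos": TCP position; "ee_rot": TCP orientation; "force": force on the tool from outside, world axes, zero at the start; "wrist_torque": the same for the moment, N m; "grip_width": opening from 0.0 (shut) to 1.0 (fully open).
Only numpy, scipy, OpenCV 4.12 (cv2) and the standard library are available. Lean on these libraries where they do the work, as an engineer would, in place of code of your own. Each camera call takes 0.05 s, during which the arm holds its last target.

## Working session

There is one attempt and no reset: what is moved stays moved. The work goes in short steps, Python scripts to look and compute and a shell command to move; the robot and the scene stay as the last step left them, time stands still between calls to the robot, and variables do not carry over. Pictures are saved under pics/ and viewed, and the job is handed in when it is done.

```bash
mkdir -p pics
python3 - <<'E'
from rig import *
import cv2
s=sense();print(s)
for n in ["scene","side","wrist"]:
    im,d=capture(n);cv2.imwrite(f"pics/{n}0.png",im[:,:,::-1])
    m=camera_model(n);print(n,m)
E
```

```text
{'time_s': 0.0, 'joints': array([-2.23412699e-01,  3.13439422e-01,  1.49846686e+00,  7.23595433e-06,
        1.33101778e+00, -2.23443604e-01]), 'dq': array([ 0.00019981,  0.00031721,  0.00023955, -0.00082279, -0.00068663,
        0.00097516]), 'tau': array([-5.78409599e-04, -4.12261176e+01, -2.59742296e+01, -3.58453699e-04,
        4.11797926e-03, -1.23038126e-05]), 'eef_pos': array([5.24727422e+02, 4.49386742e-02, 2.30729287e+02]), 'ee_rot': array([-5.65199132e-04,  7.07096307e-01,  7.07116942e-01, -3.51751836e-04]), 'force': array([ 0.25639935,  0.08106638, -0.3182168 ]), 'wrist_torque': array([-0.02077457,  0.00848035, -0.00840212]), 'grip_width': 1.0012524272138188}
scene {'fx': 491.16872659988616, 'fy': 491.16872659988616, 'cx': 327.6092334669967, 'cy': 200.41721450464735, 'dist_coeffs': array([-0.13305776,  0.        ,  0.        ,  0.        ,  0.        ]), 'cam_to_world': array([[-5.32745074e-01,  6.42646986e-01, -5.50624679e-01,
        -2.87693434e+02],
       [-8.46268760e-01, -4.01904893e-01,  3.49716517e-01,
         5.37304551e+02],
       [ 3.44551344e-03,  6.52286217
[... 539 characters left out ...]
  7.86749662e-01,  6.17207848e-01,
         7.07907457e+02],
       [ 0.00000000e+00,  0.00000000e+00,  0.00000000e+00,
         1.00000000e+00]])}
wrist {'fx': 340.9372009349033, 'fy': 340.9372009349033, 'cx': 321.0725188670318, 'cy': 199.49709762761194, 'dist_coeffs': array([-0.05846427,  0.        ,  0.        ,  0.        ,  0.        ]), 'T_tool_cam': array([[-1.95056319e-04,  9.53225602e-01,  3.02259678e-01,
         7.77554072e+01],
       [ 9.99999758e-01, -1.58925428e-05,  6.95446550e-04,
         1.57510281e-01],
       [ 6.67721131e-04,  3.02259741e-01, -9.53225369e-01,
        -1.41952171e+02],
       [ 0.00000000e+00,  0.00000000e+00,  0.00000000e+00,
         1.00000000e+00]])}
```

View pics/scene0.png

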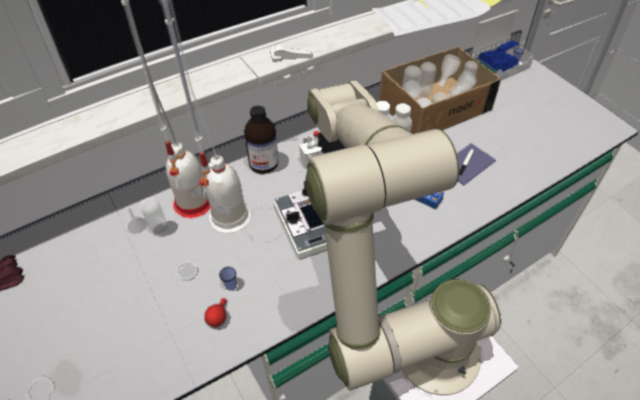

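View pics/side0.png

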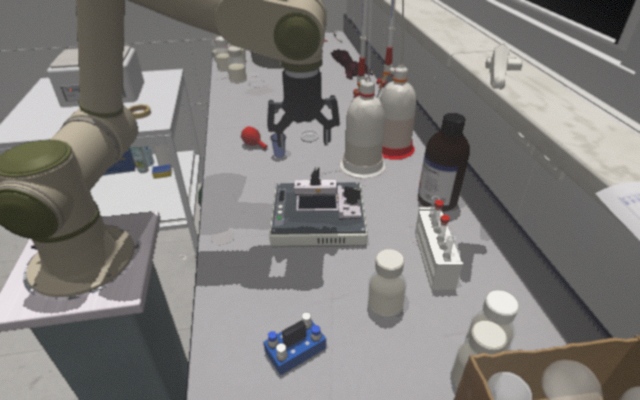

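View pics/wrist0.png

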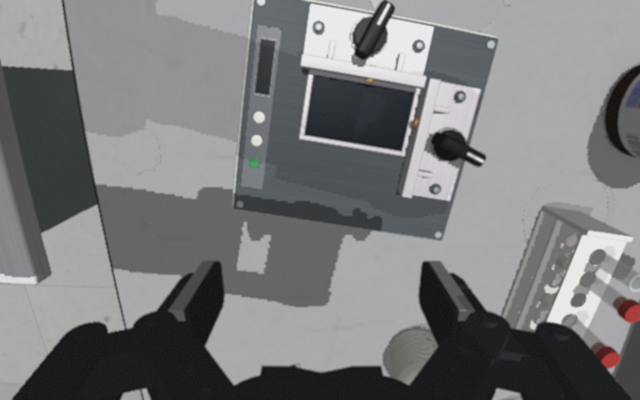

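```bash
cat > h.py <<'E'
from rig import *
import numpy as np, cv2
from scipy.spatial.transform import Rotation as R
def T_tool(s=None):
    s=s or sense(); q=s["ee_rot"]; T=np.eye(4)
    T[:3,:3]=R.from_quat([q[1],q[2],q[3],q[0]]).as_matrix(); T[:3,3]=s["eef_pos"]; return T
def cam(name,T=None):
    m=camera_model(name); K=np.array([[m["fx"],0,m["cx"]],[0,m["fy"],m["cy"]],[0,0,1]])
    C=m["cam_to_world"] if name!="wrist" else (T_tool() if T is None else T)@m["T_tool_cam"]
    return K,m["dist_coeffs"],C
def rays(c,px):
    K,D,C=c; p=cv2.undistortPoints(np.float64(px).reshape(-1,1,2),K,D).reshape(-1,2)
    return np.c_[p[:,0],-p[:,1],-np.ones(len(p))]@C[:3,:3].T, C[:3,3]
def onz(c,px,z):
    d,o=rays(c,px); return o+d*((z-o[2])/d[:,2])[:,None]
def atd(c,px,dep):
    d,o=rays(c,px); return o+d*np.reshape(dep,(-1,1))
def proj(c,P):
    K,D,C=c; P=(np.float64(P).reshape(-1,3)-C[:3,3])@C[:3,:3]
    return cv2.projectPoints(P*[1,-1,-1],np.zeros(3),np.zeros(3),K,D)[0].reshape(-1,2)
E
python3 - <<'E'
from h import *
T=T_tool(); im,d=capture("wrist"); c=cam("wrist",T)
for n,z in [("corner",45),("fence_back",47),("fence_side",47),("bolt_back_grip",45+22+17),("bolt_side_grip",84),("plunger_back",56),("plunger_side",56)]:
    for r in pinpoint("wrist",n)[:3]:
        u=r["centre"]; print(n,r["p"],np.round(u,1),onz(c,u,z).round(1),"dep",d[int(u[1]),int(u[0])],atd(c,u,d[int(u[1]),int(u[0])]).round(1))
capture("side")
c=cam("side")
for n,z in [("block_grip",52),("vial_block",0),("milk_bottle_1",0),("sample_cup",0),("corner",45),("bolt_back_grip",84),("bolt_side_grip",84)]:
    for r in pinpoint("side",n)[:3]:
        u=r["centre"]; print(n,r["p"],np.round(u,1),onz(c,u,z).round(1))
E
```

```text
corner 0.76 [422.9  88.2] [[618.6  81.7  45. ]] dep 304.56927 [[616.6  81.7  52. ]]
fence_back 0.88 [409.5 137.5] [[608.8  36.5  47. ]] dep 326.09372 [[609.6  36.1  43.8]]
fence_side 0.55 [361.2  77.6] [[561.   90.5  47. ]] dep 298.6771 [[560.   90.2  55.5]]
bolt_back_grip 0.9 [459.7 148.2] [[643.4  32.4  84. ]] dep 276.91684 [[638.5  34.3  96. ]]
bolt_side_grip 0.58 [373.   32.5] [[565.1 122.9  84. ]] dep 250.72964 [[563.5 121.   96.1]]Traceback (most recent call last):
  File "<stdin>", line 4, in <module>
ValueError: it knows: block_grip, bolt_back_grip, bolt_side_grip, corner, fence_back, fence_side, milk_bottle, sample_cup, vial_block
```

Run:
```python
from h import *
T=T_tool(); im,d=capture("wrist"); c=cam("wrist",T)
v,u=np.mgrid[0:400,0:640]; px=np.c_[u.ravel(),v.ravel()]
P=atd(c,px,d.ravel()).reshape(400,640,3); np.save("P0.npy",P); np.save("im0.npy",im)
for n in["bolt_back_grip","bolt_side_grip"]:
    x0,y0=(643,33) if "back" in n else (565,122)
    m=(d>0)&(P[...,2]>88)&(P[...,2]<105)&(np.hypot(P[...,0]-x0,P[...,1]-y0)<35)
    q=P[m]; rect=cv2.minAreaRect(q[:,:2].astype(np.float32)); 
    w,V=np.linalg.eigh(np.cov(q[:,:2].T)); a=np.degrees(np.arctan2(V[1,1],V[0,1]))
    print(n,m.sum(),np.median(q[:,2]),rect,q.mean(0).round(1),"dir",a)
for n in["fence_back","fence_side"]:
    for r in masks_of("wrist",n)[:2]:
        m=r["region"]; q=P[m&(d>0)]; z=q[:,2]; k=(z>60)&(z<74)
        print(n,r["p"],m.sum(),cv2.minAreaRect(q[k][:,:2].astype(np.float32)), np.percentile(z,[5,50,95]))
print(np.histogram(P[(d>0)][:,2],bins=np.arange(-10,110,5)))
capture("side"); c=cam("side")
for n,z in [("block_grip",52),("vial_block",0),("milk_bottle",0),("sample_cup",0),("corner",45),("bolt_back_grip",84),("bolt_side_grip",84)]:
    for r in pinpoint("side",n)[:3]:
        uu=r["centre"]; print(n,r["p"],np.round(uu,1),onz(c,uu,z).round(1))
```

```text
bolt_back_grip 688 95.3962078238755 ((641.8876342773438, 31.958328247070312), (11.533256530761719, 41.97953796386719), 65.09902954101562) [640.4  32.5  95.1] dir 154.48284672523707
bolt_side_grip 950 95.31221524716403 ((565.2271728515625, 123.8380355834961), (41.918418884277344, 12.484403610229492), 62.452491760253906) [564.9 123.6  95.1] dir 62.30323836565511
fence_back 0.95 6803 ((630.7042236328125, 34.0231819152832), (107.57814025878906, 49.012386322021484), 82.86163330078125) [53.35949544 55.85592414 95.4162539 ]
fence_side 0.96 8182 ((564.4087524414062, 113.29571533203125), (51.254947662353516, 107.18250274658203), 77.47608184814453) [53.51301167 55.61852231 95.47096937]
(array([  549, 98113, 23672,   666,   674,   680,   630,   682,  3061,
        1532, 25698,  9977,  5453,  3721,   935,  3850,  3193,   579,
         256,   242,   788,  1235,   214]), array([-10,  -5,   0,   5,  10,  15,  20,  25,  30,  35,  40,  45,  50,
        55,  60,  65,  70,  75,  80,  85,  90,  95, 100, 105]))
block_grip 0.69 [296.6 332.1] [[ 459.1 -323.7   52. ]]
vial_block 0.61 [296.8 351.3] [[ 456.7 -328.1    0. ]]
milk_bottle 0.81 [387.  303.4] [[ 654.3 -249.2    0. ]]
milk_bottle 0.2 [339.4 193.2] [[636.  145.3   0. ]]
sample_cup 0.5 [280. 153.] [[495. 390.   0.]]
sample_cup 0.15 [313.1 172.5] [[580.6 260.8   0. ]]
corner 0.67 [335. 193.] [[611.7  88.2  45. ]]
bolt_back_grip 0.65 [351.6 191. ] [[642.5  36.7  84. ]]
bolt_side_grip 0.47 [313.7 172.6] [[563.8 134.3  84. ]]
```

Run:
```python
from h import *
P=np.load("P0.npy"); im=np.load("im0.npy")
v,u=np.mgrid[0:400,0:640]
# bright rims: show zoom
cv2.imwrite("pics/zoom0.png",cv2.resize(im[0:250,220:520,::-1],None,fx=2.4,fy=2.4,interpolation=cv2.INTER_CUBIC))
z=P[...,2]
for n,(x0,x1,y0,y1) in {"wall":(520,660,-30,110)}.items():
    m=(z>63)&(z<71)&(P[...,0]>x0)&(P[...,0]<x1)&(P[...,1]>y0)&(P[...,1]<y1)
    q=P[m]; print(m.sum())
    lab=cv2.connectedComponentsWithStats(m.astype(np.uint8))
    for i in range(1,lab[0]):
        if lab[2][i,4]>150:
            q=P[lab[1]==i]; print(lab[2][i],np.median(q[:,2]),cv2.minAreaRect(q[:,:2].astype(np.float32)))
m=(z>42)&(z<48); q=P[m&(P[...,0]<680)&(P[...,1]>-60)]
print(cv2.minAreaRect(q[:,:2].astype(np.float32)))
```

```text
3429
[ 316   53  110   34 1490] 66.55163839416906 ((567.8863525390625, 101.3604736328125), (24.30545425415039, 94.80258178710938), 81.56018829345703)
[ 400   78   49  120 1591] 66.46501291404775 ((620.67724609375, 35.0950927734375), (107.60340118408203, 25.71904182434082), 80.98040771484375)
[442 130  24  14 151] 66.61305295830334 ((646.1493530273438, 41.48438262939453), (6.844243049621582, 22.717620849609375), 67.11180114746094)
[434 145  25  16 181] 66.49250159104758 ((637.9488525390625, 22.96842384338379), (8.196314811706543, 24.38752555847168), 63.86238098144531)
((559.4057006835938, 45.256988525390625), (202.30865478515625, 222.21343994140625), 80.83341217041016)
```

View pics/zoom0.png

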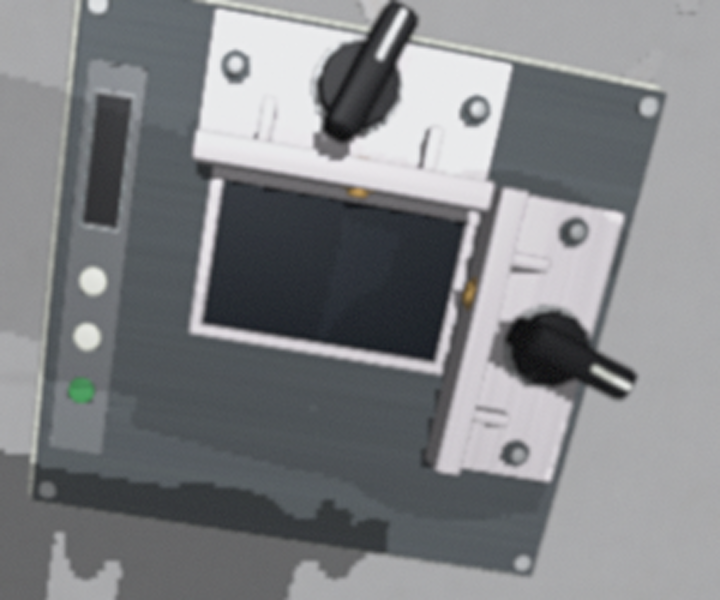

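```bash
python3 -m crank '{"dp":[[1.46,0.4,-1],[1.46,0.4,-1],[1.46,0.4,-1],[1.46,0.4,-1],[1.46,0.4,-1],[1.46,0.4,-1],[1.46,0.4,-1],[1.46,0.4,-1],[0,0,0]],"delta_rot":[[0,0,8.14],[0,0,8.14],[0,0,8.14],[0,0,8.14],[0,0,8.14],[0,0,8.14],[0,0,8.14],[0,0,8.14],[0,0,0]],"claw":[130,130,130,130,130,130,130,130,130]}' 40
python3 - <<'E'
from h import *
T=T_tool(); im,d=capture("wrist"); c=cam("wrist",T); cv2.imwrite("pics/w1.png",im[:,:,::-1])
s=sense(); print(s["eef_pos"],s["joints"],np.degrees(np.arctan2(T[1,1],T[0,1])), s["force"])
v,u=np.mgrid[0:400,0:640]; P=atd(c,np.c_[u.ravel(),v.ravel()],d.ravel()).reshape(400,640,3)
for x0,y0 in[(643,33),(565,122)]:
    m=(d>0)&(P[...,2]>88)&(P[...,2]<105)&(np.hypot(P[...,0]-x0,P[...,1]-y0)<35)
    q=P[m]
    if len(q)>50: print(m.sum(),np.median(q[:,2]),cv2.minAreaRect(q[:,:2].astype(np.float32)))
for n,z in [("corner",45),("bolt_back_grip",84),("bolt_side_grip",84),("fence_back",47),("fence_side",47)]:
    for r in pinpoint("wrist",n)[:2]: print(n,r["p"],r["centre"],onz(c,r["centre"],z))
E
```

```text
time_s: 1.9
eef_pos: [642.0, 32.4, 149.4]
ee_rot: [-0.001, 0.214, 0.977, -0.0]
force: [0.3, 0.1, 1.5]
grip_width: 0.491
[641.6373333   32.11949099 150.40260338] [-1.31991107e-01  6.37829847e-01  1.21531917e+00 -6.18089569e-05
  1.29004736e+00 -1.26635493e+00] 65.24346776547085 [ 0.17862343 -0.85292191  0.4236562 ]
1229 95.36720585719874 ((641.9877319335938, 32.266639709472656), (11.858753204345703, 41.24271011352539), 64.9360122680664)
1890 95.29358570727466 ((565.6773071289062, 124.4796142578125), (42.44609069824219, 12.54662036895752), 62.045501708984375)
corner 0.58 [365.6, 143.1] [[617.13574499  79.56847304  45.        ]]
bolt_side_grip 0.87 [410.0, 36.3] [[564.81601472 123.50042795  84.        ]]
fence_back 0.95 [310.2, 157.7] [[609.74500529  38.89418703  47.        ]]
fence_side 0.78 [347.1, 62.0] [[561.11050631  89.30385352  47.        ]]
```

View pics/w1.png

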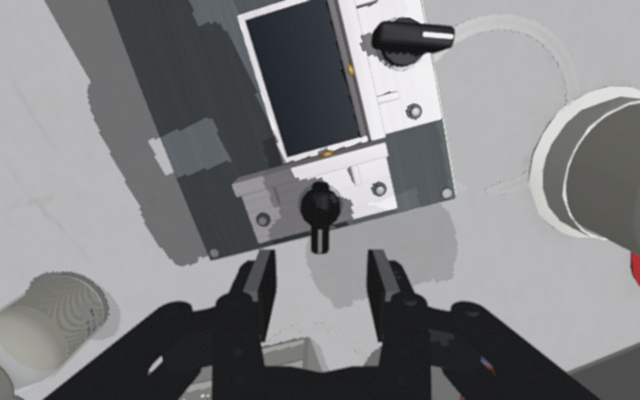

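```bash
python3 -m crank '{"dp":[[0,0,-2.5],[0,0,-2.5],[0,0,-1.8],[0,0,-0.8],[0,0,0],[0,0,0],[0,0,0],[0,0,0]],"delta_rot":[[0,0,0],[0,0,0],[0,0,0],[0,0,0],[0,0,0],[0,0,0],[0,0,0],[0,0,0]],"claw":[130,130,130,130,130,255,255,255]}' 60
```

```text
time_s: 3.0
eef_pos: [642.2, 31.5, 76.8]
ee_rot: [0.001, 0.216, 0.976, -0.0]
force: [-1.7, -3.1, 5.5]
grip_width: 0.127
```

```bash
python3 -c "
from h import *
s=sense();print(s['eef_pos'],s['force'],s['wrist_torque'],s['grip_width'],s['dq'])
capture('side');im,d=capture('side');cv2.imwrite('pics/s1.png',cv2.resize(im[100:260,220:440,::-1],None,fx=3.5,fy=3.5))"
```

```text
[642.22050115  31.54029308  76.80557703] [-1.67896557 -3.05683411  5.45022183] [-0.42163032  0.36779721 -0.0809552 ] 0.12679266144865425 [-0.00034998  0.00098549  0.00094959  0.00248307 -0.00436775 -0.00061587]
```

View pics/s1.png

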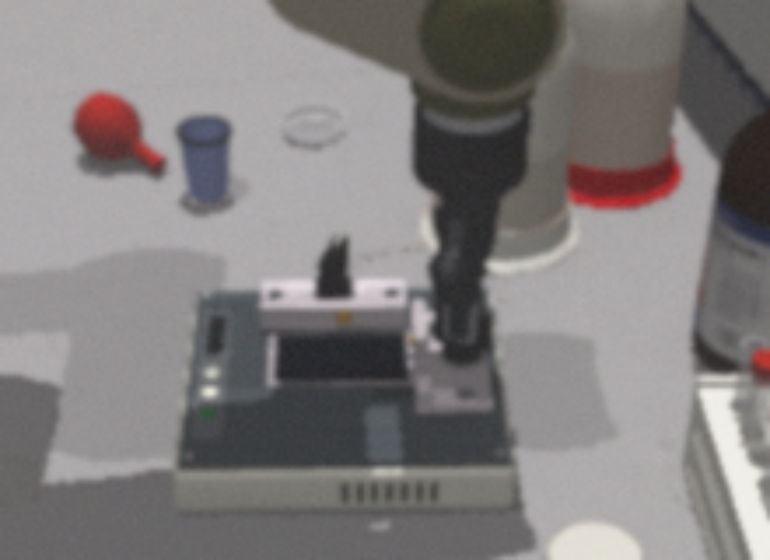

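```bash
python3 -m crank '{"dp":[[0,0,0.1],[0,0,0],[0,0,0],[0,0,0],[0,0,0],[0,0,0],[0,0,0],[0,0,0],[0,0,0],[0,0,0]],"delta_rot":[[0,0,-7.8],[0,0,-7.8],[0,0,-7.8],[0,0,-7.8],[0,0,-7.8],[0,0,-7.8],[0,0,-7.8],[0,0,-7.8],[0,0,-7.8],[0,0,-7.8]],"claw":[255,255,255,255,255,255,255,255,255,255]}'
python3 -m crank '{"dp":[[0,0,0],[0,0,0]],"delta_rot":[[0,0,0],[0,0,0]],"claw":[255,255]}'
python3 -c "
from h import *
s=sense();T=T_tool(s);print(s['eef_pos'],s['force'],s['wrist_torque'],np.degrees(np.arctan2(T[1,1],T[0,1])))"
```

```text
time_s: 4.1
eef_pos: [642.3, 31.6, 74.7]
ee_rot: [0.001, 0.783, 0.622, 0.0]
force: [8.0, -3.1, -13.6]
grip_width: 0.124
time_s: 4.3
eef_pos: [642.3, 31.5, 74.7]
ee_rot: [0.001, 0.781, 0.624, 0.0]
force: [8.2, -2.4, -16.0]
grip_width: 0.127
[642.307788    31.53998754  74.66081842] [  8.20686935  -2.41662746 -15.96997038] [-0.47774654 -1.58176277  1.21489181] -12.758574966223438
```

```bash
python3 -m crank '{"dp":[[0,0,0],[0,0,0],[0,0,3],[0,0,3],[-1.54,1.85,1],[-1.54,1.85,0],[-1.54,1.85,0],[-1.54,1.85,0],[-1.54,1.85,0],[0,0,0]],"delta_rot":[[0,0,0],[0,0,0],[0,0,0],[0,0,0],[0,0,-2.6],[0,0,-2.6],[0,0,-2.6],[0,0,-2.6],[0,0,-2.6],[0,0,0]],"claw":[130,130,130,130,130,130,130,130,130,130]}'
python3 - <<'E'
from h import *
T=T_tool(); im,d=capture("wrist"); c=cam("wrist",T); cv2.imwrite("pics/w2.png",im[:,:,::-1])
s=sense(); print(s["eef_pos"],s["joints"],np.degrees(np.arctan2(T[1,1],T[0,1])), s["force"])
v,u=np.mgrid[0:400,0:640]; P=atd(c,np.c_[u.ravel(),v.ravel()],d.ravel()).reshape(400,640,3)
for x0,y0 in[(643,33),(565,122)]:
    m=(d>0)&(P[...,2]>86)&(P[...,2]<105)&(np.hypot(P[...,0]-x0,P[...,1]-y0)<28)
    q=P[m]
    if len(q)>50: print(m.sum(),np.median(q[:,2]),cv2.minAreaRect(q[:,:2].astype(np.float32)))
E
```

```text
time_s: 5.3
eef_pos: [563.5, 126.5, 147.1]
ee_rot: [-0.0, 0.847, 0.531, 0.0]
force: [0.1, 0.0, -0.0]
grip_width: 0.488
[564.52295682 125.28613682 147.13938613] [1.58764103e-02 5.02555831e-01 1.44777220e+00 3.42814273e-05
 1.19019551e+00 4.65639218e-01] -25.798231822199945 [ 0.80838107 -0.30961463  0.05144942]
938 92.83343840427622 ((642.3154907226562, 32.76495361328125), (41.2751579284668, 12.42717170715332), 80.87332916259766)
1254 95.37216467063564 ((566.0552368164062, 124.80178833007812), (41.448387145996094, 11.992340087890625), 62.049922943115234)
```

View pics/w2.png

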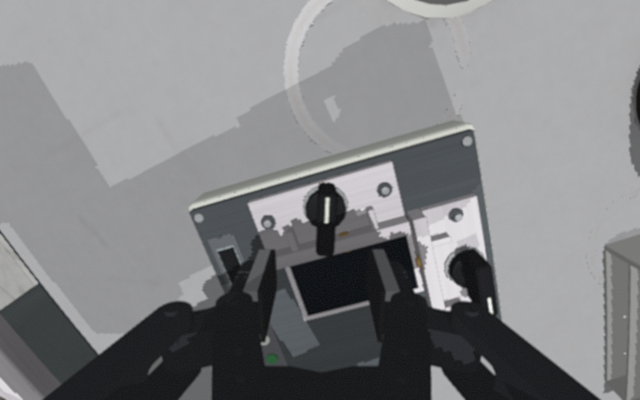

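```bash
python3 -m crank '{"dp":[[0.1,-0.05,-2.5],[0,0,-2.5],[0,0,-1.5],[0,0,-0.6],[0,0,0],[0,0,0],[0,0,0],[0,0,0]],"delta_rot":[[0,0,-2],[0,0,0],[0,0,0],[0,0,0],[0,0,0],[0,0,0],[0,0,0],[0,0,0]],"claw":[130,130,130,130,130,255,255,255]}' 60
python3 -m crank '{"dp":[[0,0,0],[0,0,0],[0,0,-0.1],[0,0,0],[0,0,0],[0,0,-0.1],[0,0,0],[0,0,0],[0,0,0],[0,0,0]],"delta_rot":[[0,0,-7.7],[0,0,-7.7],[0,0,-7.7],[0,0,-7.7],[0,0,-7.7],[0,0,-7.7],[0,0,-7.7],[0,0,-7.7],[0,0,-7.7],[0,0,-7.7]],"claw":[255,255,255,255,255,255,255,255,255,255]}'
python3 -m crank '{"dp":[[0,0,0],[0,0,0]],"delta_rot":[[0,0,0],[0,0,0]],"claw":[255,255]}'
python3 -c "
from h import *
s=sense();T=T_tool(s);print(s['eef_pos'],s['force'],s['wrist_torque'],np.degrees(np.arctan2(T[1,1],T[0,1])))"
```

```text
time_s: 6.15
eef_pos: [565.8, 124.2, 76.5]
ee_rot: [-0.0, 0.857, 0.516, 0.0]
force: [-3.2, 1.0, 6.4]
grip_width: 0.125
time_s: 7.15
eef_pos: [566.0, 123.8, 74.2]
ee_rot: [0.0, 0.991, -0.131, 0.001]
force: [-0.4, -1.2, 2.0]
grip_width: 0.121
time_s: 7.35
eef_pos: [566.1, 123.8, 74.1]
ee_rot: [0.0, 0.992, -0.127, 0.001]
force: [-2.1, -1.5, 6.3]
grip_width: 0.121
[566.05482683 123.80923089  74.11709782] [-2.0984241  -1.51497446  6.28263876] [-0.45175054  0.48712405  1.51383765] -104.5534275730214
```

```bash
python3 -m crank '{"dp":[[0,0,0],[0,0,0],[0,0,3],[0,0,4],[0,0,4],[-1,-3,3],[-1,-4,2],[-1,-4,0],[-1,-4,0],[-1,-4,0]],"delta_rot":[[0,0,0],[0,0,0],[0,0,0],[0,0,0],[0,0,0],[0,0,0],[0,0,0],[0,0,0],[0,0,0],[0,0,0]],"claw":[130,130,130,130,130,60,20,0,0,0]}'
python3 -m crank '{"dp":[[-1,-4,0],[-1,-4,0],[-1,-4,0],[-1,-4,0],[-1,-4,0],[0,-2,0],[0,0,0]],"delta_rot":[[0,0,0],[0,0,0],[0,0,0],[0,0,0],[0,0,0],[0,0,0],[0,0,0]],"claw":[0,0,0,0,0,0,0]}'
cat > look.py <<'E'
from h import *
import sys
T=T_tool(); im,d=capture("wrist"); c=cam("wrist",T); cv2.imwrite("pics/%s.png"%sys.argv[1],im[:,:,::-1])
s=sense(); print(s["eef_pos"],s["joints"].round(3),np.degrees(np.arctan2(T[1,1],T[0,1])), s["force"],s["grip_width"])
v,u=np.mgrid[0:400,0:640]; P=atd(c,np.c_[u.ravel(),v.ravel()],d.ravel()).reshape(400,640,3)
np.savez("L_%s.npz"%sys.argv[1],P=P,d=d,im=im,T=T)
for n,z in [("block_grip",52),("vial_block",0),("bolt_side_grip",84),("corner",45)]:
    for r in pinpoint("wrist",n)[:2]: print(n,r["p"],r["centre"],onz(c,r["centre"],z))
E
python3 look.py w3
python3 - <<'E'
from h import *
L=np.load("L_w3.npz");P=L["P"];d=L["d"]
for lo,hi,nm in[(63,75,"bar"),(54,62,"vials"),(28,36,"body")]:
    m=(d>0)&(P[...,2]>lo)&(P[...,2]<hi)&(np.hypot(P[...,0]-459,P[...,1]+324)<90)
    if m.sum()>30:
        q=P[m]; print(nm,m.sum(),np.median(q[:,2]),cv2.minAreaRect(q[:,:2].astype(np.float32)))
E
```

```text
time_s: 8.35
eef_pos: [515.2, -67.3, 233.3]
ee_rot: [-0.0, 0.992, -0.129, 0.0]
force: [1.4, -0.5, -0.8]
grip_width: 0.998
time_s: 9.05
eef_pos: [465.3, -288.2, 232.7]
ee_rot: [-0.0, 0.991, -0.131, -0.0]
force: [-0.2, 0.7, -0.3]
grip_width: 1.001
[ 465.56817712 -286.56828559  232.81482474] [-7.660e-01  3.600e-01  1.428e+00  1.000e-03  1.354e+00  1.066e+00] -105.06648678414993 [ 1.20022975  0.31354403 -0.37036103] 1.004644377420141
block_grip 0.65 [361.3, 176.8] [[ 453.27047347 -324.95100936   52.        ]]
vial_block 0.83 [359.3, 163.4] [[ 454.85025048 -329.0133092     0.        ]]
vial_block 0.61 [360.7, 176.8] [[ 439.44540275 -327.02928988    0.        ]]
bar 746 67.19612571201975 ((454.69091796875, -325.2124328613281), (43.53535461425781, 16.02515983581543), 24.3719539642334)
vials 855 56.95404888008591 ((454.7484436035156, -325.1005554199219), (87.80123901367188, 46.69551086425781), 24.47268295288086)
body 3466 31.402094059391317 ((454.51910400390625, -324.9584655761719), (100.54891204833984, 59.59917068481445), 24.220443725585938)
```

View pics/w3.png

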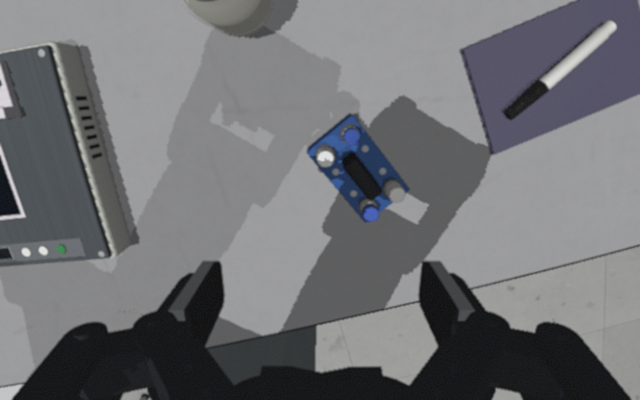

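```bash
python3 -m crank '{"dp":[[-0.22,-0.77,-2],[-0.22,-0.77,-3],[-0.22,-0.77,-3],[-0.22,-0.77,-3],[-0.22,-0.77,-2],[0,0,0],[0,0,0]],"delta_rot":[[0,0,7.88],[0,0,7.88],[0,0,7.88],[0,0,7.88],[0,0,7.88],[0,0,0],[0,0,0]],"claw":[110,110,110,110,110,110,110]}'
python3 look.py w4
python3 - <<'E'
from h import *
L=np.load("L_w4.npz");P=L["P"];d=L["d"]
for lo,hi,nm in[(63,75,"bar"),(54,62,"vials"),(28,36,"body")]:
    m=(d>0)&(P[...,2]>lo)&(P[...,2]<hi)&(np.hypot(P[...,0]-459,P[...,1]+324)<90)
    if m.sum()>30:
        q=P[m]; print(nm,m.sum(),np.median(q[:,2]),cv2.minAreaRect(q[:,:2].astype(np.float32)))
E
```

```text
time_s: 10.0
eef_pos: [455.3, -324.0, 104.1]
ee_rot: [0.0, 0.978, 0.211, 0.0]
force: [-0.4, 0.8, 1.1]
grip_width: 0.571
[ 455.54652276 -324.22830069  104.66447976] [-0.828  0.513  1.554  0.     1.072  0.317] -65.65826566583534 [ 0.23471784 -0.27755216  0.12726646] 0.5703971979140383
block_grip 0.88 [324.8, 225.5] [[ 455.47551603 -326.06451771   52.        ]]
vial_block 0.71 [322.5, 224.6] [[ 436.55747211 -333.33079357    0.        ]]
vial_block 0.56 [324.8, 200.7] [[ 455.00688316 -326.87480708    0.        ]]
bar 1927 67.10030301824227 ((455.17578125, -325.0113525390625), (43.26382827758789, 16.023956298828125), 25.026233673095703)
vials 2235 56.886223580009556 ((454.49261474609375, -324.90716552734375), (87.82847595214844, 47.53880310058594), 24.102888107299805)
body 7557 31.399950332548514 ((454.7637023925781, -325.13665771484375), (100.01394653320312, 60.36299133300781), 24.20330238342285)
```

```bash
python3 -m crank '{"dp":[[-0.05,-0.08,-2.5],[0,0,-2.5],[0,0,-1.2],[0,0,-0.5],[0,0,0],[0,0,0],[0,0,0],[0,0,0],[0,0,0]],"delta_rot":[[0,0,0],[0,0,0],[0,0,0],[0,0,0],[0,0,0],[0,0,0],[0,0,0],[0,0,0],[0,0,0]],"claw":[110,110,110,110,110,255,255,255,255]}' 90
python3 -c "
from h import *
s=sense();T=T_tool(s);print(s['eef_pos'],s['force'],s['wrist_torque'],np.degrees(np.arctan2(T[1,1],T[0,1])))"
```

```text
time_s: 11.15
eef_pos: [454.8, -325.8, 37.4]
ee_rot: [0.001, 0.977, 0.212, 0.0]
force: [-0.3, 0.7, 7.2]
grip_width: 0.174
[ 454.75656781 -325.75629095   37.37228579] [-0.3395305   0.73948888  7.19626736] [0.14345454 0.10564103 0.0221079 ] -65.47688907043951
```

```bash
python3 -m crank '{"dp":[[0,0,1],[0,0,2],[0,0,3],[0,0,3],[0.8,3,2],[1,4,0],[1,4,0],[1,4,0],[1,4,0],[1,4,0]],"delta_rot":[[0,0,0],[0,0,0],[0,0,0],[0,0,0],[0,0,-3.4],[0,0,-6],[0,0,-6],[0,0,-6],[0,0,-6],[0,0,-6]],"claw":[255,255,255,255,255,255,255,255,255,255]}'
python3 -m crank '{"dp":[[1,4,0],[1,4,0],[0,4,0],[0,1.4,0],[0,0,0],[0,0,0]],"delta_rot":[[0,0,0],[0,0,0],[0,0,0],[0,0,0],[0,0,0],[0,0,0]],"claw":[255,255,255,255,255,255]}'
python3 look.py w5; python3 -c "
from h import *
im,d=capture('side');cv2.imwrite('pics/s5.png',cv2.resize(im[80:280,200:440,::-1],None,fx=3,fy=3))"
```

```text
time_s: 12.15
eef_pos: [512.1, -93.5, 146.5]
ee_rot: [-0.0, 0.997, -0.08, -0.0]
force: [1.1, -1.0, -4.4]
grip_width: 0.17
time_s: 12.75
eef_pos: [532.2, 38.1, 146.4]
ee_rot: [0.0, 0.997, -0.077, -0.0]
force: [-0.2, -0.6, -4.2]
grip_width: 0.172
[532.26704782  37.62455528 146.3642053 ] [-0.149  0.413  1.59  -0.     1.139  1.578] -98.87788756463057 [-0.31573091  0.5247817  -3.56510225] 0.17372086446325746
block_grip 0.84 [319.4, 281.6] [[467.41111471  49.9121241   52.        ]]
vial_block 0.56 [324.2, 232.7] [[486.16873273  42.71705535   0.        ]]
bolt_side_grip 0.84 [178.6, 186.2] [[567.05091719 123.49736962  84.        ]]
corner 0.92 [239.7, 95.6] [[615.10326423  82.15360236  45.        ]]
corner 0.21 [308.1, 93.7] [[608.8397736  35.4477076  45.       ]]
```

View pics/w5.png

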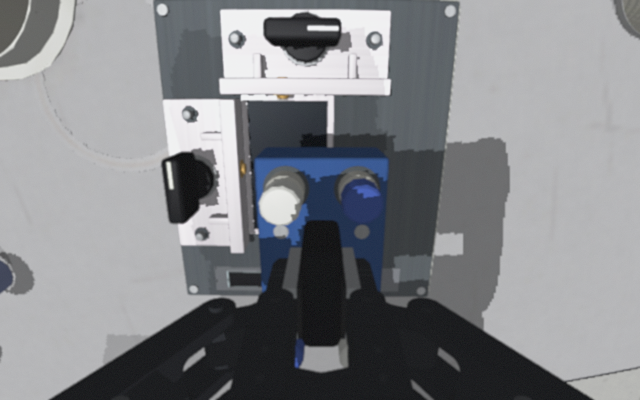

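View pics/s5.png

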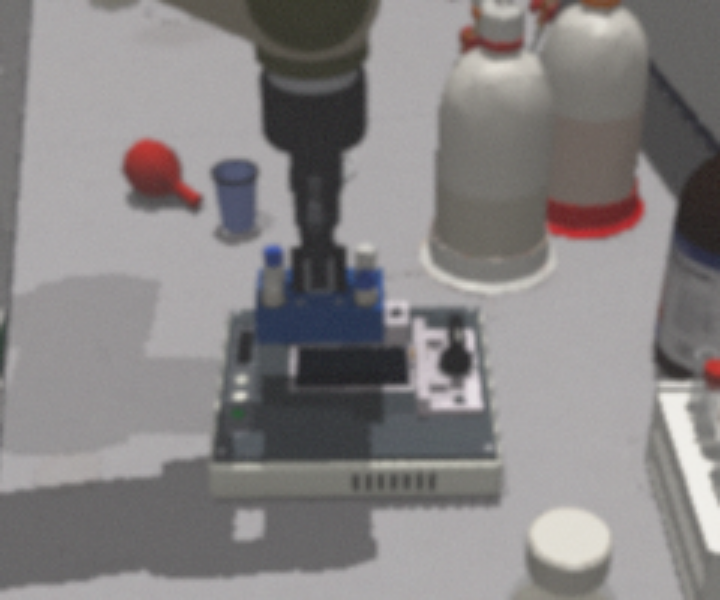

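Run:
```python
from h import *
L=np.load("L_w5.npz");P=L["P"];d=L["d"]
def ang(q):
    r=cv2.minAreaRect(q[:,:2].astype(np.float32)); b=cv2.boxPoints(r); 
    e=b[1]-b[0]; f=b[2]-b[1]; e=e if np.hypot(*e)>np.hypot(*f) else f
    return np.degrees(np.arctan2(e[1],e[0]))%180, r
for x0,y0 in[(642,32),(566,124)]:
    m=(d>0)&(P[...,2]>86)&(P[...,2]<105)&(np.hypot(P[...,0]-x0,P[...,1]-y0)<28); print("wing",m.sum(),np.median(P[m][:,2]),ang(P[m]))
m=(d>0)&(P[...,2]>60)&(P[...,2]<68); 
lab=cv2.connectedComponentsWithStats(m.astype(np.uint8))
for i in range(1,lab[0]):
    if lab[2][i,4]>150: q=P[lab[1]==i]; print(lab[2][i],np.median(q[:,2]),ang(q),cv2.boxPoints(ang(q)[1]).round(1).tolist())
# block top face
m=(d>0)&(P[...,2]>136)&(P[...,2]<146); q=P[m]; print("blocktop",m.sum(),np.median(q[:,2]))
mm=(d>0)&(P[...,2]>45)&(P[...,2]<200); im=L["im"]
b=(im[...,2].astype(int)-im[...,0]>25); q=P[b&(d>0)]; print(np.histogram(q[:,2],bins=12))
# fronts of blue region: front edge pixels (first blue row per column)
pts=[]
for u in range(262,382,3):
    r=np.where(b[130:220,u])[0]
    if len(r): pts.append((u,130+r[0]))
c=cam("wrist",L["T"]); 
for z in (141,):
    E=onz(c,pts,z); v=cv2.fitLine(E[:,:2].astype(np.float32),cv2.DIST_HUBER,0,.01,.01).ravel(); print("front edge",np.degrees(np.arctan2(v[1],v[0]))%180,v[2:])
```

```text
wing 1926 92.89750256872102 (np.float32(79.92873), ((642.4536743164062, 31.583473205566406), (41.66874694824219, 12.401061058044434), 79.92877197265625))
wing 1447 92.81597417248943 (np.float32(170.49126), ((565.8697509765625, 123.4859848022461), (12.182419776916504, 40.928993225097656), 80.49124908447266))
[282  46  45  16 473] 64.26506665584898 (np.float32(81.28248), ((632.6651611328125, 33.10749816894531), (26.638111114501953, 8.358250617980957), 81.28247833251953)) [[626.5, 20.600000381469727], [634.7999877929688, 19.299999237060547], [638.7999877929688, 45.599998474121094], [630.5999755859375, 46.900001525878906]]
[ 219   53  172   44 3252] 64.19371427969284 (np.float32(80.478195), ((620.38623046875, 35.02912902832031), (108.02835083007812, 25.85654640197754), 80.47821807861328)) [[598.7000122070312, -16.100000381469727], [624.2000122070312, -20.399999618530273], [642.0999755859375, 86.19999694824219], [616.5999755859375, 90.4000015258789]]
[ 201   99   45  154 2716] 64.14068139230939 (np.float32(170.17828), ((562.0512084960938, 102.38626098632812), (25.83591079711914, 107.66791
[... 163 characters left out ...]
24.30000305175781]]
[193 152  19  52 460] 64.15621648042466 (np.float32(173.87679), ((566.644287109375, 114.29640197753906), (9.27331829071045, 35.01906967163086), 83.87678527832031)) [[548.7000122070312, 111.5999984741211], [583.5999755859375, 107.80000305175781], [584.5, 117.0], [549.7000122070312, 120.80000305175781]]
blocktop 8525 140.34208370774613
(array([   1,  121,    1,    0,    0,  166,  719, 7394, 1691,    6,   32,
          6]), array([ 11.80757306,  29.13571833,  46.46386361,  63.79200888,
        81.12015416,  98.44829944, 115.77644471, 133.10458999,
       150.43273526, 167.76088054, 185.08902581, 202.41717109,
       219.74531636]))
front edge 80.39717 [585.7695    29.556273]
```

```bash
python3 -m crank '{"dp":[[0,0,-1.5],[0,0,-2],[0,0,-1.5],[0,0,-0.6],[0,0,-0.3],[0,0,-0.2],[0,0,0],[0,0,0]],"delta_rot":[[0,0,0],[0,0,0],[0,0,0],[0,0,0],[0,0,0],[0,0,0],[0,0,0],[0,0,0]],"claw":[255,255,255,255,255,255,255,255]}'
```

```text
time_s: 13.85
eef_pos: [532.6, 38.6, 85.8]
ee_rot: [0.0, 0.997, -0.077, 0.0]
force: [0.6, -0.5, -3.7]
grip_width: 0.175
```

```bash
python3 -m crank '{"dp":[[0,0,-0.2],[0,0,-0.1],[0,0,-0.05],[0,0,0],[0,0,0]],"delta_rot":[[0,0,0],[0,0,0],[0,0,0],[0,0,0],[0,0,0]],"claw":[255,255,255,255,255]}'
```

```text
time_s: 14.35
eef_pos: [532.6, 38.7, 82.4]
ee_rot: [0.0, 0.997, -0.077, 0.001]
force: [-1.8, 1.4, 4.5]
grip_width: 0.174
```

```bash
python3 -m crank '{"dp":[[0.45,0.38,0],[0.45,0.38,0],[0.45,0.38,0],[0.43,0.38,0],[0,0,0],[0,0,0]],"delta_rot":[[0,0,0],[0,0,0],[0,0,0],[0,0,0],[0,0,0],[0,0,0]],"claw":[255,255,255,255,255,255]}'
cat > f.py <<'E'
from h import *
s=sense();T=T_tool(s);ex=np.array([.986,-.167]);ey=np.array([.167,.986]);C=np.array([615.1,80.3])
p=s["eef_pos"][:2]-C;f=s["force"]
print("corner x,y",(p@ex).round(2),(p@ey).round(2),"z",s["eef_pos"][2].round(2),"F x',y',z",(f[:2]@ex).round(1),(f[:2]@ey).round(1),f[2].round(1),"yaw",np.degrees(np.arctan2(T[1,1],T[0,1])).round(2),"tq",s["wrist_torque"].round(2),"tilt",(T[:3,2]).round(4),s["grip_width"])
E
python3 f.py
```

```text
time_s: 14.95
eef_pos: [551.1, 54.1, 82.4]
ee_rot: [-0.0, 0.997, -0.077, 0.001]
force: [1.4, 1.3, 5.4]
grip_width: 0.171
corner x,y -58.71 -36.49 z 82.38 F x',y',z 1.2 1.6 5.4 yaw -98.87 tq [ 0.09 -0.15  0.06] tilt [ 2.6e-03  1.0e-04 -1.0e+00] 0.1714407285636655
```

```bash
python3 -m crank '{"dp":[[0.23,0.165,0],[0.23,0.165,0],[0,0,0],[0,0,0]],"delta_rot":[[0,0,0],[0,0,0],[0,0,0],[0,0,0]],"claw":[255,255,255,255]}'; python3 f.py
python3 -m crank '{"dp":[[0.11,0.08,0],[0.11,0.08,0],[0,0,0],[0,0,0]],"delta_rot":[[0,0,0],[0,0,0],[0,0,0],[0,0,0]],"claw":[255,255,255,255]}'; python3 f.py
```

```text
time_s: 15.35
eef_pos: [555.4, 57.2, 82.4]
ee_rot: [0.0, 0.997, -0.077, 0.001]
force: [0.4, 0.1, 6.6]
grip_width: 0.174
corner x,y -55.03 -32.78 z 82.38 F x',y',z 0.4 0.2 6.6 yaw -98.88 tq [-0.1   0.12 -0.03] tilt [ 1.8e-03 -2.0e-04 -1.0e+00] 0.17423336941420958
time_s: 15.75
eef_pos: [557.3, 58.5, 82.4]
ee_rot: [0.0, 0.997, -0.077, 0.001]
force: [-2.7, -1.8, 7.3]
grip_width: 0.172
corner x,y -53.38 -31.2 z 82.4 F x',y',z -2.4 -2.2 7.3 yaw -98.87 tq [-0.42  0.4   0.04] tilt [ 1.e-03 -7.e-04 -1.e+00] 0.17228213287131305
```

```bash
python3 -m crank '{"dp":[[0.115,0.08,0],[0.115,0.08,0],[0,0,0],[0,0,0]],"delta_rot":[[0,0,0],[0,0,0],[0,0,0],[0,0,0]],"claw":[255,255,255,255]}'; python3 f.py
python3 -m crank '{"dp":[[0.115,0.08,0],[0.115,0.08,0],[0,0,0],[0,0,0]],"delta_rot":[[0,0,0],[0,0,0],[0,0,0],[0,0,0]],"claw":[255,255,255,255]}'; python3 f.py
```

```text
time_s: 16.15
eef_pos: [559.4, 59.8, 82.4]
ee_rot: [0.001, 0.997, -0.077, 0.0]
force: [-3.3, -4.2, 7.6]
grip_width: 0.174
corner x,y -51.49 -29.5 z 82.37 F x',y',z -2.5 -4.7 7.6 yaw -98.88 tq [-0.58  0.48 -0.02] tilt [ 5.0e-04 -1.1e-03 -1.0e+00] 0.1735417445582468
time_s: 16.55
eef_pos: [560.7, 60.0, 82.4]
ee_rot: [0.002, 0.997, -0.077, -0.001]
force: [-10.8, -12.3, 11.8]
grip_width: 0.173
corner x,y -50.24 -29.09 z 82.45 F x',y',z -8.6 -13.9 11.8 yaw -98.89 tq [-1.96  1.56 -0.2 ] tilt [-0.0026 -0.0034 -1.    ] 0.17277404446936875
```

```bash
python3 -m crank '{"dp":[[0.1,0.0,0],[0.1,0.01,0],[0,0,0],[0,0,0]],"delta_rot":[[0,0,0],[0,0,0],[0,0,0],[0,0,0]],"claw":[255,255,255,255]}'; python3 f.py
```

```text
time_s: 16.95
eef_pos: [562.3, 59.8, 82.5]
ee_rot: [0.002, 0.997, -0.078, -0.002]
force: [-14.0, -14.3, 14.3]
grip_width: 0.169
corner x,y -48.61 -29.01 z 82.52 F x',y',z -11.4 -16.5 14.3 yaw -98.89 tq [-2.27  1.97 -0.2 ] tilt [-0.0036 -0.004  -1.    ] 0.1685098450275456
```

```bash
python3 -m crank '{"dp":[[0.1,-0.015,0],[0.1,-0.015,0],[0,0,0],[0,0,0]],"delta_rot":[[0,0,0],[0,0,0],[0,0,0],[0,0,0]],"claw":[255,255,255,255]}'; python3 f.py
python3 -c "
from h import *
im,d=capture('wrist');cv2.imwrite('pics/w6.png',im[:,:,::-1])
im,d=capture('side');cv2.imwrite('pics/s6.png',cv2.resize(im[100:260,230:400,::-1],None,fx=3.5,fy=3.5))"
```

```text
time_s: 17.35
eef_pos: [562.5, 59.8, 82.6]
ee_rot: [0.002, 0.997, -0.077, -0.004]
force: [-24.5, -12.5, 23.3]
grip_width: 0.174
corner x,y -48.43 -28.99 z 82.64 F x',y',z -22.0 -16.4 23.3 yaw -98.88 tq [-2.22  3.61 -0.31] tilt [-0.0084 -0.0037 -1.    ] 0.17393897160274518
```

View pics/w6.png

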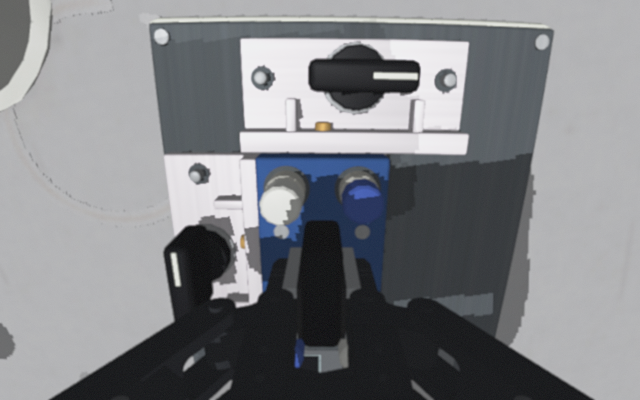

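View pics/s6.png

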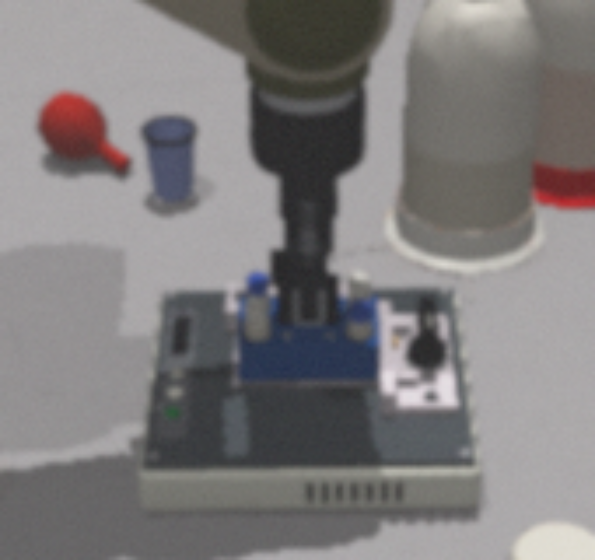

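```bash
python3 -m crank '{"dp":[[0,0,0],[0,0,0],[0,0,0],[0,0,0],[0,0,0]],"delta_rot":[[0.1,-0.3,0],[0.1,-0.3,0],[0,0,0],[0,0,0],[0,0,0]],"claw":[255,255,255,255,255]}'; python3 f.py
python3 -m crank '{"dp":[[0,0,0],[0,0,0],[0,0,0]],"delta_rot":[[0,0,0],[0,0,0],[0,0,0]],"claw":[255,255,255]}'; python3 f.py
python3 -c "
from h import *
s=sense();T=T_tool(s);im,d=capture('wrist');c=cam('wrist',T);cv2.imwrite('pics/w7.png',cv2.resize(im[100:300,160:400,::-1],None,fx=3,fy=3))
v,u=np.mgrid[0:400,0:640]; P=atd(c,np.c_[u.ravel(),v.ravel()],d.ravel()).reshape(400,640,3)
b=(im[...,2].astype(int)-im[...,0]>25)&(d>0)&(np.abs(P[...,2]-77)<5); q=P[b]
A=np.c_[q[:,:2]-q[:,:2].mean(0),np.ones(len(q))]; k=np.linalg.lstsq(A,q[:,2],rcond=None)[0];print('block top plane slope',k,len(q))
m=(d>0)&(np.abs(P[...,2]-45)<6)&(P[...,0]<650)&(P[...,1]<20);q=P[m];A=np.c_[q[:,:2]-q[:,:2].mean(0),np.ones(len(q))];print('deck',np.linalg.lstsq(A,q[:,2],rcond=None)[0],len(q))
pts=[]
b2=(im[...,2].astype(int)-im[...,0]>25)
for x in range(264,384,3):
    r=np.where(b2[140:200,x])[0]
    if len(r): pts.append((x,140+r[0]))
E=onz(c,pts,77);v=cv2.fitLine(E[:,:2].astype(np.float32),cv2.DIST_HUBER,0,.01,.01).ravel();print('front edge',np.degrees(np.arctan2(v[1],v[0]))%180,v[2:])
for nm,x0,y0 in[('b',642,32),('s',566,124)]:
    m=(d>0)&(P[...,2]>84)&(P[...,2]<105)&(np.hypot(P[...,0]-x0,P[...,1]-y0)<28);print(nm,m.sum(),np.median(P[m][:,2]),cv2.minAreaRect(P[m][:,:2].astype(np.float32)))
"
```

```text
time_s: 17.95
eef_pos: [562.5, 59.8, 82.4]
ee_rot: [0.0, 0.997, -0.077, 0.001]
force: [-23.6, -14.0, 20.7]
grip_width: 0.174
corner x,y -48.46 -29.05 z 82.37 F x',y',z -20.9 -17.8 20.7 yaw -98.88 tq [-2.35  3.78 -0.3 ] tilt [ 1.7e-03 -2.0e-04 -1.0e+00] 0.1743434780742232
time_s: 18.25
eef_pos: [562.5, 59.8, 82.4]
ee_rot: [0.0, 0.997, -0.077, 0.001]
force: [-23.5, -13.3, 21.5]
grip_width: 0.176
corner x,y -48.47 -29.04 z 82.36 F x',y',z -21.0 -17.0 21.5 yaw -98.88 tq [-2.36  3.74 -0.29] tilt [ 1.7e-03 -2.0e-04 -1.0e+00] 0.17579433403231748
block top plane slope [-7.84970601e-03  4.76333297e-04  7.63013578e+01] 7209
deck [6.75104956e-04 2.62732654e-03 4.44099224e+01] 29035
front edge 80.84458 [612.6169   50.25417]
b 3695 92.99799949599804 ((642.4996948242188, 31.59841537475586), (41.57319259643555, 12.117794036865234), 80.91668701171875)
s 2280 92.71599804401845 ((567.6257934570312, 123.40184783935547), (12.176789283752441, 39.11835861206055), 80.60734558105469)
```

View pics/w7.png

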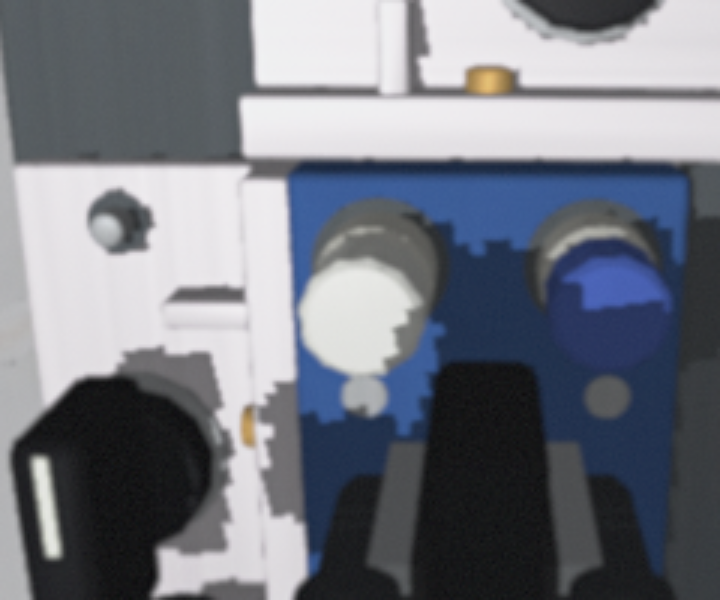

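```bash
python3 -c "
from rig import *
print(finish_job())"; python3 f.py
```

```text
the job is handed in; nothing more can be done
None
the job is handed in; nothing more can be done
```

I turned both wing bolts clockwise to their stops. The vial block stood on the deck, pressed into the fence corner and still gripped at about 90 N, when I handed the job in at about 18.5 s. The hand-in reported no verdict.

**Last checks**
- **Bolts:** both wings lay along their fences, within about 1 degree. They had sunk about 2.5 mm, and the wrist felt 1.2–1.5 N m at each stop.
- **Push:** the wrist showed about 21 N towards the back fence and 17 N towards the side fence. About 21 N also went down onto the deck, so friction takes a little of the sideways push.
- **Seating:** in the last push towards the back fence, 2 mm of commanded travel moved the block only 0.2 mm, and it had stopped the same way against the side fence. Plunger tails showed behind both fences. I inferred that the plungers are flush from this; I could not read them directly.
- **Block pose:** the block's top was about 32 mm above the deck, so it was standing on it. It was square to the fences within about 0.5 degrees.
- **Tilt:** while pressing, the tool leaned by about 0.01 rad, and I corrected it to about 0.002 rad. A rough plane fit of the block's top still gave about 0.008 rad, within the 0.04 limit.
- **Bottle and cup:** the arm did not go near the milk bottle or the cup. Both stood in place in the side picture as far as it showed them, but I did not measure them again at the end.

One disagreement remained: the front edge of the block measured about 2.6 mm past the back fence face. I put that down to camera calibration, since the force had already stopped the block there.

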